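# Set the vacuum pump's pulley to its timing mark and pin it

## Task

The steriliser's vacuum pump is out on the counter for service. Turn its pulley by dragging the rim with light fingertip pressure (never load the pulley with more than about 15 N, its spindle is sprung) until the engraved mark faces the fixed pointer; then take the slim pin from the stand, push it through the pulley's hole fully down into the bore of the pump, and let go. Do not crank the pulley round with the pin, and leave the thicker pin and the other things where they are.

Things in the scene. Friction and masses are not known exactly. Their poses are not given: they have to be found in the camera images.
- pump: Grey vacuum pump fixed to the counter, steel foot 200 x 170 x 14 mm. Origin: centre of its underside, on the counter, exactly under the pulley's vertical axis; x axis points from the pulley's axis to the fixed pointer, z up.
- wheel (a joint): Angle of the pulley, rad: 0 or 6.283 when its mark faces the pointer, growing anticlockwise seen from above; turns endlessly either way; starts anywhere from 0.8 to 5.4. Mark: dark radial line 3 x 11 mm on top at the edge; in line with it, 58 mm from the axis, the 13 mm through hole for the pin. Shaft drag about 0.2 N m; it stays where it is left.
- pin: Slim steel timing pin, loose (about 80 g), hanging upright in one of the stand's two holes. Origin: centre of its lower tip, z up along the pin. Shank 10 mm in diameter, 70 mm long, tapered tip; collar 22 mm in diameter, 4 mm high; round grip 14 mm in diameter, 74 to 114 mm above the tip. Fully home, the tip is on the bottom of the bore and the collar clear above the pulley.
- fat_pin: Thicker pin that does not fit, hanging in the stand's other hole: same shape and height, but shank 14 mm, collar 30 mm and grip 24 mm in diameter. Same origin. To be left in the stand.
- stand: White plastic block fixed to the counter, 50 x 130 x 78 mm (x, y, z), origin: centre of its underside. Two 16 mm holes, 40 mm either side of its centre along y, hold the pins; the pins' collars rest on its top, their tips 8 mm above the counter.
- bore (a point): Centre of the mouth of the pump's blind, chamfered bore for the pin, under the pulley: 58 mm from the axis along the pump's +x, 13 mm in diameter, mouth 70 mm and bottom 50 mm above the counter.
- pin_tip (a point): Centre of the slim pin's lower tip.
- wrench: Steel wrench lying on the counter, a bystander.
- driver: Screwdriver lying on the counter, a bystander.
- grease: Jar 52 mm across, 60 mm high, a bystander.
- spacer: Steel ring 56 mm across, 18 mm high, a bystander.
- tips_box: Cardboard box 70 x 120 x 50 mm, a bystander.
- cup: Steel cup 66 mm across, 60 mm high, a bystander.
- pointer (a point): Tip of the fixed pointer, a steel finger aimed at the axis, 84 mm from the axis on the pump's +x side, its top 103 mm above the counter; its post stands 102 to 112 mm from the axis.
- wheel_axis (a point): Point on the pulley's axis, 80 mm above the counter, fixed to the pump. Pulley: flat aluminium disc 160 mm across, 14 mm thick, nothing on top to grip. It sits higher or lower on its shaft from pump to pump: the height of its top face is NOT measured, anywhere from 88 to 115 mm above the counter (find it by touch or sight). It gives axially 1 mm per 9 N, at most 6 mm, and springs back.

How it is judged:
On the way, in this order (a step that is already met when the one before it is completed fails the run):
1. the pulley has been turned so that its mark faces the pointer, within 0.06 rad, with the pin not yet touching it ((value of joint wheel between -0.06 and 0.06 rad or value of joint wheel between 6.223 and 6.343 rad) and contact force between pin and wheel below 0.2 N and velocity of joint wheel between -0.05 and 0.05 rad/s), for 0.3 s.
2. the slim pin is home in the bore (z of pin_tip in the frame of pump below 0.055 m and horizontal distance between pin_tip and bore below 0.004 m and angle between pin's own z axis and vertical below 0.15 rad), for 0.2 s.
At the end, for the whole second after the job is handed in: The mark faces the pointer within 0.06 rad, and the slim pin stands in the pump's bore through the pulley's hole, its tip within 5 mm of the bore's bottom and 4 mm of its axis, leaning less than 0.15 rad, at rest (all of step 2 and (value of joint wheel between -0.06 and 0.06 rad or value of joint wheel between 6.223 and 6.343 rad) and linear speed of pin below 0.02 m/s); the robot touches nothing.
It fails at once if the pulley is loaded with more than 20 N (contact force between wheel and anything else above 20 N).
It fails at once if the pin bears on the pulley while the mark is more than 0.15 rad from the pointer (contact force between pin and wheel above 1 N and value of joint wheel between 0.15 and 6.13 rad).
It fails at once if the pin bears on the pulley while the mark is more than 0.15 rad from the pointer (other way round) (contact force between pin and wheel above 1 N and (value of joint wheel below -0.15 rad or value of joint wheel above 6.433 rad)).
It fails at once if the thicker pin is taken from its place (distance of fat_pin from where it was at the start of the episode above 0.02 m).
It fails at once if a bystander is moved by more than 30 mm (distance of any of wrench, driver, grease, spacer, tips_box, cup from where it was at the start of the episode above 0.03 m).
It also fails if it takes over 72 s, if anything falls off the work surface, if the arm or the gripper's body presses on something with over 40 N, if the wrist force passes 120 N, or if a joint passes its speed limit or range.

## Robot

A 6-joint arm with a two-finger parallel gripper is mounted at the origin on the work surface. World frame = base frame: x ahead of the robot, y to its left, z up, the work surface at z = 0. Lengths are in m, angles in rad, forces in N, time in s.
With the tool pointing down it reaches from about 0.35 to 0.85 m from the base axis. Payload 8.1 kg.
Tool frame: the origin (TCP) lies between the finger pads; the fingertips stand 11 mm ahead of it and the grasp point (between the pads) lies 8 mm behind it; z points along the fingers, y is the direction in which the jaws open and shut (so a half turn about z gives the same grasp; the last joint's range is limited). The gripper opens to 85 mm and grips with 20 to 120 N. Pads are 22 mm wide; open, the fingers measure 114 mm over their backs; the gripper's body (76 mm by 85 mm) begins 54 mm behind the grasp point. The pads swing forward as they close: fully open they stand 13 mm farther back than shut.
Start: joints at [1.224, 0.13, 1.488, -0, 1.523, -0.085], TCP at [0.155, 0.58, 0.242] pointing down, gripper open.
Joint ranges: [-2.96, 2.96], [-0.89, 2.26], [0.02, 2.5], [-1.34, 4.48], [0, 2.73], [-2.66, 2.66]. Speed limits (rad/s): [2.39, 2.39, 2.79, 3.14, 3.14, 3.14].

## Interface

Orientations are given as a unit quaternion [x, y, z, w].
In Python, from station import ctrl, capture, calibration gives the robot as it stands. The module is installed in compiled form; this text tells all that it offers.
- The arm moves only by the shell command python3 -m crank 'ROWS' [FORCE]. ROWS is JSON, a list that holds one entry, the list of rows, each a list of 7 numbers: the finger opening in m, from 0 to 0.0854, then the shift along the tool's x, y, z in m, then the turn, a rotation vector about the tool's x, y, z in degrees. In form: [[[fingers, dx, dy, dz, rx, ry, rz], ...]]. A call has 1 to 12 rows; each row is the pose to reach, as a shift and turn from the pose commanded when the call began, along the tool's axes at that moment; what a row does not reach only later rows make up. A row lasts 1/12 s, in which the tool goes at most 41.7 mm and 7.16 degrees, less where a joint would pass 70% of its speed; a pose out of reach is approached as far as the arm can. A call with a gripper value outside its range is refused whole. The fingers move at their own pace and stop on an object; FORCE is the grip in N (left out, the last holds). Time passes only in rows, so rows that repeat a pose let the fingers close. It gives the time, the measured TCP pose, the force and the opening at its end, in the units of the state.
- ctrl.state(): the state, without advancing time (a new reading comes with each control period).
- capture(name): name is "scene" or "top" or "wrist"; returns the picture (420x560x3 uint8, red, green, blue); there is no depth.
- calibration(name): a dict with "vfov" (degrees; the focal length in pixels is half the picture's height over the tangent of half this angle, whatever the lens; pixels are square), "cx", "cy" (the principal point, pixels), "R" (3x3) and "t" (3): a world point X has camera coordinates R X + t; the wrist camera has in their place "T_tool_cam" (4x4, takes a point from camera to tool coordinates, whose origin is the TCP and whose axes are the flange's). Camera axes: x right, y down, z forward; pixel columns grow to the right and rows downward; lengths in m; the calibration is good to about 2 mm. The wrist camera is an equidistant fisheye: a pixel r from the principal point sees the ray r / f radians off the axis. A picture is of the moment at which its call begins: read the wrist's pose just before it. calibration takes no time and is no camera call.
- ctrl.sign_off(): hands the job in, once; it reports no verdict.
The state is a dict: "time": time; "joints": joint angles; "qvel": joint speeds; "joint_efforts": joint torques, N m; "position": TCP position; "tool_rot": TCP orientation; "ft_force": force on the tool from outside, world axes, zero at the start; "torque": the same for the moment, N m; "grip_width": finger opening in m.
Only numpy, scipy, OpenCV 4.12 (cv2) and the standard library are available. Lean on these libraries where they do the work, as an engineer would, in place of code of your own. Each camera call takes 0.05 s, during which the arm holds its last target. There are 200 camera calls.

## Working session

There is one attempt and no reset: what is moved stays moved. The work goes in short steps, Python scripts to look and compute and a shell command to move; the robot and the scene stay as the last step left them, time stands still between calls to the robot, and variables do not carry over. Pictures are saved under pics/ and viewed, about 8 in all and at most 12, crops included, and the job is handed in when it is done.

```bash
mkdir -p pics; cat > h.py <<'E'
import numpy as np, cv2
from station import ctrl, capture, calibration
from scipy.spatial.transform import Rotation as R
def snap(name,fn):
    s=ctrl.state(); im=capture(name); cv2.imwrite('pics/'+fn+'.png',im[:,:,::-1]); return s,im
def ray(name,u,v,s=None):
    c=calibration(name); f=210/np.tan(np.radians(c['vfov'])/2)
    d=np.array([(u-c['cx'])/f,(v-c['cy'])/f,1.])
    if name=='wrist':
        r=np.hypot(d[0],d[1]); d=np.array([d[0]/r*np.sin(r),d[1]/r*np.sin(r),np.cos(r)]) if r>1e-9 else d
        T=np.array(c['T_tool_cam']); Rt=R.from_quat(s['tool_rot']).as_matrix()
        return Rt@T[:3,3]+np.array(s['position']), Rt@T[:3,:3]@d
    Rm=np.array(c['R']);t=np.array(c['t']); return -Rm.T@t, Rm.T@d
def onz(name,u,v,z,s=None):
    o,d=ray(name,u,v,s); return o+d*(z-o[2])/d[2]
def proj(name,X,s=None):
    c=calibration(name); f=210/np.tan(np.radians(c['vfov'])/2)
    if name=='wrist':
        T=np.array(c['T_tool_cam']); Rt=R.from_quat(s['tool_rot']).as_matrix()
        p=T[:3,:3].T@(Rt.T@(np.array(X)-s['position'])-T[:3,3]); r=np.hypot(p[0],p[1]); a=np.arctan2(r,p[2])
        return c['cx']+f*a*p[0]/r, c['cy']+f*a*p[1]/r
    p=np.array(c['R'])@X+np.array(c['t']); return c['cx']+f*p[0]/p[2], c['cy']+f*p[1]/p[2]
E
python3 - <<'E'
from h import *
np.set_printoptions(precision=3,suppress=True)
ims=[snap(n,n+'0')[1] for n in('scene','top','wrist')]
cv2.imwrite('pics/st.png',np.vstack([ims[0],ims[1]])[:,:,::-1])
print(ctrl.state())
for n in('scene','top','wrist'): print(n,calibration(n))
E
```

```text
{'time': 0.15, 'joints': array([ 1.224,  0.131,  1.489, -0.   ,  1.523, -0.085]), 'qvel': array([-0.001, -0.002, -0.003, -0.001,  0.001, -0.001]), 'joint_efforts': array([  0.001, -57.007, -50.116,  -0.   ,   0.01 ,   0.   ]), 'position': array([0.155, 0.579, 0.241]), 'tool_rot': array([ 0.131,  0.991, -0.001, -0.   ]), 'ft_force': array([-0.23 , -0.453, -0.346]), 'torque': array([-0.014,  0.016,  0.015]), 'grip_width': 0.08565417329969681}
scene {'vfov': 57.26618616388849, 'cx': 282.272694087215, 'cy': 212.2958187583015, 'R': array([[-0.013,  1.   , -0.014],
       [ 0.757,  0.001, -0.653],
       [-0.653, -0.02 , -0.757]]), 't': array([ 0.024, -0.374,  1.423])}
top {'vfov': 47.79714222300942, 'cx': 272.4281840070584, 'cy': 217.24213157752396, 'R': array([[-0.007, -1.   , -0.004],
       [-0.994,  0.008, -0.106],
       [ 0.106,  0.003, -0.994]]), 't': array([0.019, 0.585, 1.401])}
wrist {'vfov': 65.70646984690485, 'cx': 277.9258384200352, 'cy': 210.5363885176655, 'T_tool_cam': array([[ 0.001, -0.964, -0.266,  0.066],
       [ 1.   ,  0.001, -0.001, -0.001],
       [ 0.001, -0.266,  0.964, -0.131],
       [ 0.   ,  0.   ,  0.   ,  1.   ]])}
```

View pics/top0.png

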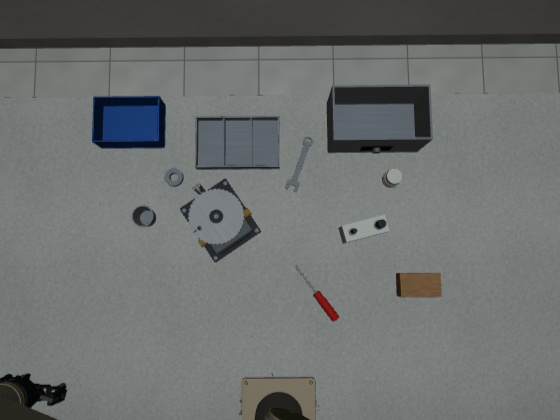

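View pics/scene0.png

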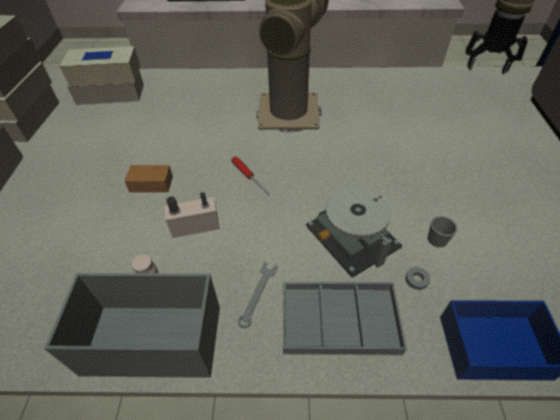

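Top view: pump disc centre ≈(216,216), a post (pointer?) ≈(199,188), a dark spot (hole/mark) ≈(197,228); stand ≈(365,229) with the slim pin ≈(353,231) and fat pin ≈(380,224). The scene view agrees (slim pin (204,200), disc (358,210)).

```bash
python3 - <<'E'
from h import *
np.set_printoptions(precision=3,suppress=True)
a=cv2.imread('pics/top0.png');b=cv2.imread('pics/scene0.png')
c=np.hstack([cv2.resize(a[170:270,170:270],(400,400),interpolation=cv2.INTER_CUBIC),cv2.resize(b[180:280,300:400],(400,400),interpolation=cv2.INTER_CUBIC)])
cv2.imwrite('pics/crop1.png',c)
# disc: bright region
h=cv2.cvtColor(a,cv2.COLOR_BGR2HSV)
for z in(.09,.1,.115): print(z,onz('top',216,216,z),onz('top',353,231,.114+.008),onz('top',380,224,.122), onz('top',197,228,z))
E
```

```text
0.09 [0.583 0.177 0.09 ] [ 0.534 -0.213  0.122] [ 0.553 -0.29   0.122] [0.549 0.232 0.09 ]
0.1 [0.582 0.176 0.1  ] [ 0.534 -0.213  0.122] [ 0.553 -0.29   0.122] [0.548 0.231 0.1  ]
0.115 [0.581 0.174 0.115] [ 0.534 -0.213  0.122] [ 0.553 -0.29   0.122] [0.547 0.228 0.115]
```

View pics/crop1.png

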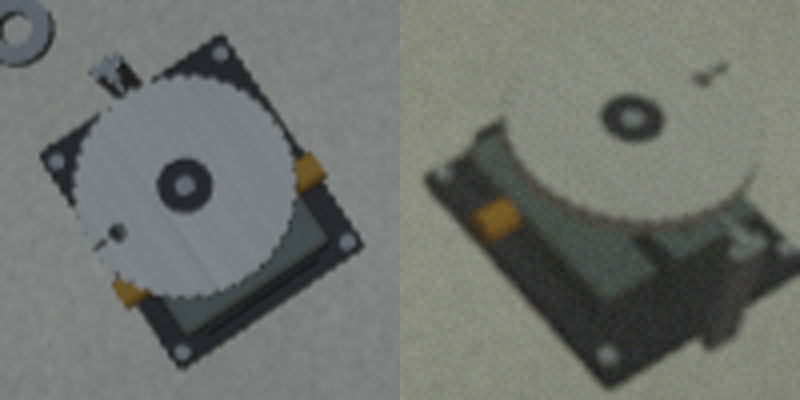

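Crop: hub at top px ≈(216,216), hole ≈(199,228) with the mark going outward to ≈(193.5,232), pointer post ≈(196,187); scene crop shows the hole ≈(375,200), mark end ≈(382,196). So the wheel is ≈+90° from the pointer.

```bash
cat >> h.py <<'E'
def tri(a,b):
    (o,d),(p,e)=a,b; d=d/np.linalg.norm(d); e=e/np.linalg.norm(e)
    t=np.linalg.lstsq(np.c_[d,-e],p-o,rcond=None)[0]; x,y=o+t[0]*d,p+t[1]*e
    return (x+y)/2, np.linalg.norm(x-y)
E
python3 - <<'E'
from h import *
np.set_printoptions(precision=4,suppress=True)
T=lambda x,y:ray('top',170+x/4-.4,170+y/4-.4); S=lambda x,y:ray('scene',300+(x-400)/4-.4,180+y/4-.4)
for n,t,s in[('hub',(185,186),(632,118)),('hole',(117,232),(703,79)),('markend',(95,248),(728,65))]: print(n,*tri(T(*t),S(*s)))
bz=[onz('top',170+x/4-.4,170+y/4-.4,.016) for x,y in[(57,161),(220,53),(347,242),(182,352)]]
print(np.array(bz),np.mean(bz,0)); v=bz[1]-bz[2]+bz[0]-bz[3]; print('yaw',np.degrees(np.arctan2(v[1],v[0])))
p,f=np.array([.534,-.213]),np.array([.553,-.290]); print('stand dir',np.degrees(np.arctan2(*(p-f)[::-1])))
E
```

```text
hub [0.5804 0.1741 0.1126] 0.0021204388233610756
hole [0.5478 0.2224 0.113 ] 0.0017605953966830748
markend [0.5366 0.2387 0.114 ] 0.0001708018529929534
[[0.6112 0.2852 0.016 ]
 [0.694  0.1606 0.016 ]
 [0.5473 0.0634 0.016 ]
 [0.4647 0.1887 0.016 ]] [0.5793 0.1745 0.016 ]
yaw 33.46466389276977
stand dir 103.86102756302117
```

```bash
python3 -m crank '[[[0,-0.482,-0.338,0.04,0,0,-15],[0,-0.482,-0.338,0.04,0,0,-15],[0,-0.482,-0.338,0.04,0,0,-15],[0,-0.482,-0.338,0.04,0,0,-15],[0,-0.482,-0.338,0.04,0,0,-15],[0,-0.482,-0.338,0.04,0,0,-15],[0,-0.482,-0.338,0.04,0,0,-15],[0,-0.482,-0.338,0.04,0,0,-15],[0,-0.482,-0.338,0.04,0,0,-15],[0,-0.482,-0.338,0.04,0,0,-15],[0,-0.482,-0.338,0.04,0,0,-15],[0,-0.482,-0.338,0.04,0,0,-15]]]' 20
```

```text
time: 1.15
position: [0.4747, 0.1974, 0.2084]
tool_rot: [0.0, 1.0, 0.0, 0.0]
ft_force: [0.5, 0.1, 0.4]
grip_width: 0.0003
```

```bash
python3 -m crank '[[[0,-0.05,-0.06,0.006,0,0,0],[0,-0.05,-0.06,0.006,0,0,0],[0,-0.05,-0.06,0.006,0,0,0],[0,-0.05,-0.06,0.006,0,0,0]]]'; python3 - <<'E'
from h import *
np.set_printoptions(precision=4,suppress=True)
s,im=snap('wrist','w1'); print(s['position'],s['tool_rot'],s['ft_force'])
for X in([.580,.1743,.113],[.5478,.2224,.113],[.580+.058*np.cos(.584),.1743+.058*np.sin(.584),.113],[.580+.084*np.cos(.584),.1743+.084*np.sin(.584),.103]): print(proj('wrist',X,s))
E
```

```text
time: 1.48
position: [0.5244, 0.1375, 0.2018]
tool_rot: [0.002, 1.0, -0.0, -0.001]
ft_force: [-0.4, -0.4, -0.4]
grip_width: -0.0002
[0.5244 0.1375 0.2018] [ 0.0019  1.     -0.0001 -0.0007] [-0.4435 -0.4489 -0.3716]
(np.float64(327.90579042987156), np.float64(287.67012270280554))
(np.float64(391.8089095938198), np.float64(247.9500582358683))
(np.float64(360.9225658679016), np.float64(335.1202911695883))
(np.float64(370.69957324312236), np.float64(346.09948012424434))
```

View pics/w1.png

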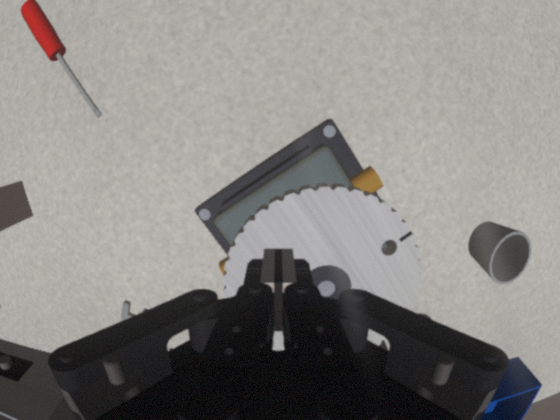

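Wrist view: hub ≈(328,288), hole ≈(390,247), mark to ≈(405,237) – predictions agree to ~2 px, so pose and height (~0.113) are good. Descend near the disc at the −135° side.

```bash
python3 -m crank '[[[0,-0.009,-0.010,0.030,0,0,0],[0,-0.009,-0.010,0.050,0,0,0],[0,-0.009,-0.010,0.062,0,0,0],[0,-0.009,-0.010,0.069,0,0,0],[0,-0.009,-0.010,0.069,0,0,0],[0,-0.009,-0.010,0.069,0,0,0]]]'
```

```text
time: 2.03
position: [0.5327, 0.1302, 0.1342]
tool_rot: [-0.001, 1.0, 0.0, 0.0]
ft_force: [-0.4, 0.1, 1.1]
grip_width: -0.0002
```

```bash
python3 -m crank '[[[0,0,0,0.002,0,0,0],[0,0,0,0.004,0,0,0],[0,0,0,0.004,0,0,0]]]'
```

```text
time: 2.28
position: [0.5333, 0.1295, 0.1302]
tool_rot: [-0.0, 1.0, 0.0, 0.001]
ft_force: [-1.1, -0.0, -0.2]
grip_width: -0.0001
```

```bash
python3 -m crank '[[[0,0,0,0.001,0,0,0],[0,0,0,0.0015,0,0,0],[0,0,0,0.0015,0,0,0]]]';python3 -m crank '[[[0,0,0,0.001,0,0,0],[0,0,0,0.0010,0,0,0]]]'
```

```text
time: 2.53
position: [0.5329, 0.1293, 0.1281]
tool_rot: [0.0, 1.0, 0.0, 0.0]
ft_force: [-0.4, -0.5, -0.1]
grip_width: -0.0007
time: 2.7
position: [0.5329, 0.1293, 0.127]
tool_rot: [0.0, 1.0, -0.0, -0.0]
ft_force: [-0.5, 0.1, 0.4]
grip_width: 0.0003
```

```bash
python3 -m crank '[[[0,0,0,0.001,0,0,0],[0,0,0,0.001,0,0,0]]]'
```

```text
time: 2.87
position: [0.5328, 0.1293, 0.1259]
tool_rot: [0.0, 1.0, -0.0, -0.0]
ft_force: [-0.2, -0.2, -0.1]
grip_width: 0.0002
```

```bash
python3 -c "
from station import ctrl; s=ctrl.state(); print(s['position'],s['ft_force'])"
```

```text
[0.53281291 0.12928409 0.12587242] [-0.19424241 -0.16610644 -0.13950673]
```

```bash
python3 -m crank '[[[0,0,0,0.001,0,0,0],[0,0,0,0.001,0,0,0]]]'
```

```text
time: 3.03
position: [0.5328, 0.1293, 0.1249]
tool_rot: [0.0, 1.0, -0.0, -0.0]
ft_force: [-0.3, -0.3, -0.7]
grip_width: -0.0002
```

```bash
python3 -m crank '[[[0,0,0,0.001,0,0,0],[0,0,0,0.001,0,0,0]]]'
```

```text
time: 3.2
position: [0.5328, 0.1293, 0.1239]
tool_rot: [0.0, 1.0, -0.0, -0.0]
ft_force: [0.2, -0.2, -0.2]
grip_width: -0.0
```

```bash
python3 -m crank '[[[0,0,0,0.001,0,0,0],[0,0,0,0.001,0,0,0]]]'
```

```text
time: 3.37
position: [0.533, 0.1293, 0.1231]
tool_rot: [-0.0, 1.0, 0.0, 0.0]
ft_force: [-0.9, 0.1, 0.7]
grip_width: 0.0002
```

```bash
python3 -m crank '[[[0,0,0,0.0007,0,0,0],[0,0,0,0.0007,0,0,0]]]'
```

```text
time: 3.53
position: [0.533, 0.1293, 0.1226]
tool_rot: [0.0, 1.0, 0.0, 0.0]
ft_force: [-1.7, 0.1, 4.4]
grip_width: 0.0002
```

```bash
python3 -m crank '[[[0,0,0,0.0005,0,0,0],[0,0,0,0.0005,0,0,0]]]'
```

```text
time: 3.7
position: [0.533, 0.1293, 0.1222]
tool_rot: [-0.0, 1.0, -0.0, 0.0]
ft_force: [-2.6, -1.6, 5.3]
grip_width: -0.0001
```

```bash
python3 -m crank '[[[0,0,0,0.0004,0,0,0],[0,0,0,0.0004,0,0,0]]]'
```

```text
time: 3.87
position: [0.533, 0.1293, 0.122]
tool_rot: [0.0, 1.0, -0.0, 0.0]
ft_force: [-2.4, -0.5, 6.8]
grip_width: -0.0001
```

```bash
python3 -m crank '[[[0,0.0018,0.0021,0.0002,0,0,0],[0,0.0037,0.0043,0.0003,0,0,0],[0,0.0054,0.0065,0.0003,0,0,0],[0,0.0070,0.0088,0.0003,0,0,0],[0,0.0085,0.0112,0.0003,0,0,0],[0,0.0100,0.0137,0.0003,0,0,0],[0,0.0113,0.0162,0.0003,0,0,0],[0,0.0125,0.0188,0.0003,0,0,0],[0,0.0125,0.0188,0.0003,0,0,0]]]'; cat > look.py <<'E'
from h import *
import sys
np.set_printoptions(precision=4,suppress=True)
s,im=snap('wrist',sys.argv[1]); print(s['position'],s['ft_force'])
# hole + mark: dark pixels within annulus on disc top
C=np.array([.580,.1743]); z=.112
g=cv2.cvtColor(im,cv2.COLOR_RGB2GRAY)
for rr in(.050,.054,.058,.062,.066,.070,.074,.076):
    v=[]
    for a in range(0,720):
        p=proj('wrist',[C[0]+rr*np.cos(np.radians(a/2)),C[1]+rr*np.sin(np.radians(a/2)),z],s)
        u,w=int(round(p[0])),int(round(p[1])); v.append(g[w,u] if 0<=u<560 and 0<=w<420 else 255)
    v=np.array(v); m=v<np.median(v)*.6
    runs=[];st=None
    for i,k in enumerate(np.r_[m,False]):
        if k and st is None: st=i
        if not k and st is not None:
            if i-st<40: runs.append(((st+i-1)/4,(i-st)/2))
            st=None
    print(rr,runs)
E
python3 look.py w2
```

```text
time: 4.62
position: [0.5214, 0.1481, 0.1222]
tool_rot: [0.0, 1.0, -0.0, 0.001]
ft_force: [0.4, -1.8, 6.3]
grip_width: -0.0003
[0.5214 0.1481 0.1222] [ 0.4163 -1.7756  6.2601]
0.05 [(2.75, 2.0), (7.5, 0.5), (9.0, 0.5), (11.0, 1.5), (13.5, 0.5), (18.25, 1.0), (21.0, 1.5), (25.25, 1.0), (26.5, 0.5), (31.75, 1.0), (34.0, 0.5), (38.25, 1.0), (39.5, 0.5), (42.0, 0.5), (47.5, 0.5), (51.0, 0.5), (58.25, 3.0), (61.75, 1.0), (245.75, 1.0), (266.5, 0.5), (270.0, 0.5), (271.0, 0.5), (275.75, 1.0), (279.0, 0.5), (281.5, 1.5), (283.75, 2.0), (286.25, 1.0), (288.25, 1.0), (292.25, 1.0), (295.75, 1.0), (305.5, 0.5), (306.75, 1.0), (308.25, 1.0), (311.5, 2.5), (315.25, 1.0), (317.25, 1.0), (323.25, 2.0), (326.5, 0.5), (328.0, 1.5), (330.0, 0.5), (331.75, 1.0), (339.0, 0.5), (340.5, 0.5), (343.75, 1.0), (345.25, 1.0), (348.0, 1.5), (350.0, 0.5), (352.0, 1.5), (358.25, 1.0)]
0.054 [(5.0, 0.5), (7.0, 1.5), (11.5, 0.5), (13.0, 0.5), (16.0, 1.5), (18.0, 0.5), (20.5, 1.5), (22.5, 0.5), (24.75, 1.0), (26.5, 1.5), (30.0, 0.5), (32.25, 2.0), (35.5, 0.5), (39.75, 1.0), (45.0, 1.5), (47.25, 1.0), (49.75, 1.0),
[... 1506 characters left out ...]
, (248.5, 0.5), (250.5, 0.5), (254.75, 1.0), (256.5, 1.5), (261.5, 0.5), (266.0, 1.5), (268.0, 1.5), (270.5, 1.5), (273.75, 4.0), (276.5, 0.5), (277.5, 0.5), (279.75, 2.0), (282.0, 1.5), (283.75, 1.0), (286.5, 3.5), (291.75, 5.0), (297.0, 3.5), (300.5, 2.5), (303.0, 0.5), (305.5, 3.5), (312.0, 7.5), (318.0, 1.5), (320.5, 1.5), (323.0, 0.5), (327.75, 7.0), (332.75, 2.0), (336.25, 3.0)]Traceback (most recent call last):
  File "look.py", line 11, in <module>
    p=proj('wrist',[C[0]+rr*np.cos(np.radians(a/2)),C[1]+rr*np.sin(np.radians(a/2)),z],s)
  File "h.py", line 17, in proj
    c=calibration(name); f=210/np.tan(np.radians(c['vfov'])/2)
ValueError: time passes only in moves, steps and waits
```

```bash
cat > mos.py <<'E'
from h import *
import sys
_,a=snap('top',sys.argv[1]+'t');_,b=snap('scene',sys.argv[1]+'s')
c=np.hstack([cv2.resize(a[170:270,170:270],(400,400),interpolation=cv2.INTER_CUBIC),cv2.resize(b[170:270,310:410],(400,400),interpolation=cv2.INTER_CUBIC)])
cv2.imwrite('pics/'+sys.argv[1]+'m.png',np.vstack([c,cv2.resize(cv2.imread('pics/'+sys.argv[2]+'.png')[150:290],(800,200))[:, :,::-1]])[:,:,::-1])
E
python3 mos.py m2 w2
```

```text
(no output)
```

View pics/m2m.png

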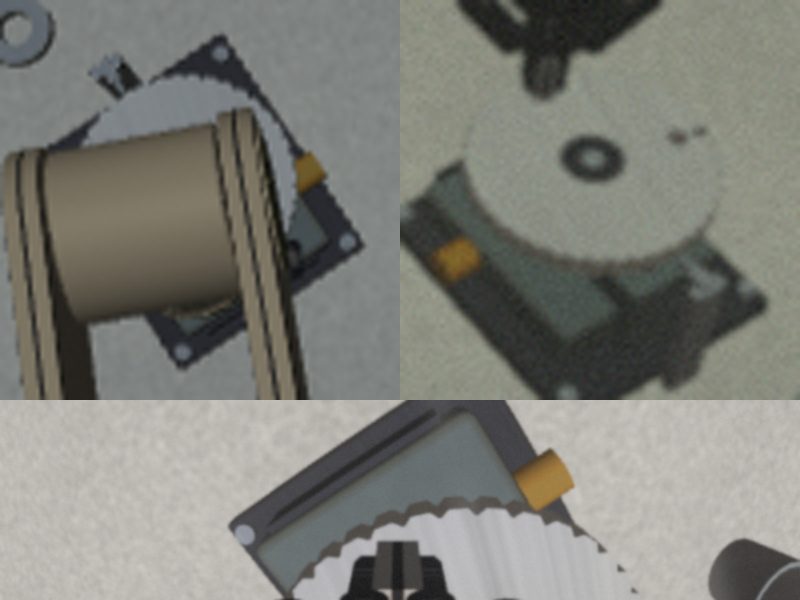

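Scene view is clear: hole now ≈(379,204), mark ≈(384.6,202.4): the drag works. I'll measure the angle from the scene camera.

```bash
cat > ang.py <<'E'
from h import *
def ang(im,c,C=(.580,.1743),z=.112,up=1):
    a=np.radians(np.arange(0,360,.5)); r=np.arange(.054,.0621,.001)
    A,Rr=np.meshgrid(a,r); X=np.stack([C[0]+Rr*np.cos(A),C[1]+Rr*np.sin(A),np.full_like(A,z)])
    p=np.einsum('ij,jkl->ikl',np.array(c['R']),X)+np.array(c['t'])[:,None,None]; f=210/np.tan(np.radians(c['vfov'])/2)
    g=cv2.cvtColor(im,cv2.COLOR_RGB2GRAY).astype(np.float32)
    P=cv2.remap(g,(c['cx']+f*p[0]/p[2]).astype(np.float32),(c['cy']+f*p[1]/p[2]).astype(np.float32),cv2.INTER_LINEAR)
    m=P.mean(0); d=np.clip(np.median(m)-m-12,0,None); return m,d
if __name__=='__main__':
    import sys
    c=calibration('scene'); im=cv2.imread('pics/'+sys.argv[1]+'.png')[:,:,::-1] if len(sys.argv)>1 else snap('scene','cur')[1]
    m,d=ang(im,c); n,l=cv2.connectedComponents((d>0).astype(np.uint8)[None])
    for k in range(1,n):
        i=np.where(l[0]==k)[0]; print('deg %.1f width %.1f depth %.0f'%((i*d[i]).sum()/d[i].sum()/2,len(i)/2,d[i].max()))
E
python3 ang.py scene0; echo; python3 ang.py m2s
```

```text
deg 124.9 width 14.5 depth 36

deg 107.7 width 15.5 depth 38
deg 203.4 width 24.0 depth 46
```

```bash
python3 -m crank '[[[0,0.0020,0.0053,0.0001,0,0,0],[0,0.0036,0.0107,0.0001,0,0,0],[0,0.0047,0.0162,0.0001,0,0,0],[0,0.0053,0.0218,0.0001,0,0,0],[0,0.0055,0.0274,0.0001,0,0,0],[0,0.0051,0.0331,0.0001,0,0,0],[0,0.0043,0.0386,0.0001,0,0,0],[0,0.0030,0.0441,0.0001,0,0,0],[0,0.0012,0.0494,0.0001,0,0,0],[0,-0.0011,0.0546,0.0001,0,0,0],[0,-0.0038,0.0595,0.0001,0,0,0],[0,-0.0038,0.0595,0.0001,0,0,0]]]'; python3 ang.py
```

```text
time: 5.77
position: [0.5252, 0.2082, 0.122]
tool_rot: [-0.0, 1.0, 0.0, 0.001]
ft_force: [-0.4, -0.1, 6.4]
grip_width: -0.0
deg 59.2 width 16.0 depth 40
deg 149.6 width 20.0 depth 47
```

```bash
python3 -m crank '[[[0,-0.0016,0.0023,0,0,0,0],[0,-0.0032,0.0046,0,0,0,0],[0,-0.0049,0.0068,0,0,0,0],[0,-0.0067,0.0089,0,0,0,0],[0,-0.0086,0.0110,0,0,0,0],[0,-0.0106,0.0130,0,0,0,0],[0,-0.0127,0.0148,0,0,0,0],[0,-0.0149,0.0166,0,0,0,0],[0,-0.0149,0.0166,0,0,0,0]]]'; python3 ang.py; python3 - <<'E'
import cv2
b=cv2.imread('pics/cur.png'); cv2.imwrite('pics/z3.png',cv2.resize(b[180:255,325:425],(800,600),interpolation=cv2.INTER_CUBIC))
E
```

```text
time: 6.57
position: [0.5397, 0.2244, 0.1219]
tool_rot: [-0.0, 1.0, 0.0, 0.001]
ft_force: [0.0, -0.2, 6.0]
grip_width: 0.0003
deg 42.3 width 15.5 depth 43
deg 130.7 width 23.5 depth 53
```

View pics/z3.png

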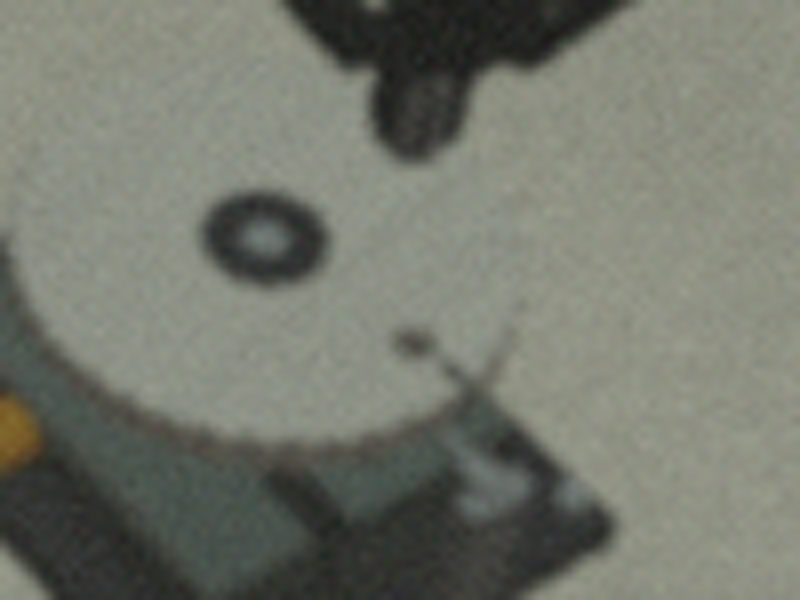

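Zoom: hole ≈(412,342) with the mark running to ≈(465,380), pointer finger ≈(460–500,450–490): about 8° to go.

```bash
python3 -m crank '[[[0,-0.0014,0.0010,0,0,0,0],[0,-0.0028,0.0020,0,0,0,0],[0,-0.0041,0.0030,0,0,0,0],[0,-0.0055,0.0040,0,0,0,0],[0,-0.0069,0.0049,0,0,0,0],[0,-0.0083,0.0057,0,0,0,0],[0,-0.0083,0.0057,0,0,0,0],[0,-0.0083,0.0057,0,0,0,0]]]'; python3 ang.py
```

```text
time: 7.28
position: [0.5479, 0.23, 0.1219]
tool_rot: [0.0, 1.0, 0.0, 0.0]
ft_force: [-2.8, -1.0, 6.2]
grip_width: -0.0
deg 34.7 width 15.0 depth 42
deg 123.1 width 24.0 depth 61
```

```bash
python3 -m crank '[[[0.04,0,0,-0.02,0,0,0],[0.04,0,0,-0.06,0,0,0],[0.04,0.005,-0.02,-0.08,0,0,0],[0.04,0.014,-0.443,-0.08,0,0,-14],[0.04,0.014,-0.443,-0.08,0,0,-14],[0.04,0.014,-0.443,-0.08,0,0,-14],[0.04,0.014,-0.443,-0.08,0,0,-14],[0.04,0.014,-0.443,-0.08,0,0,-14],[0.04,0.014,-0.443,-0.08,0,0,-14],[0.04,0.014,-0.443,-0.08,0,0,-14],[0.04,0.014,-0.443,-0.08,0,0,-14],[0.04,0.014,-0.443,-0.08,0,0,-14]]]'; python3 ang.py;  python3 - <<'E'
from h import *
_,a=snap('top','t4'); b=cv2.imread('pics/cur.png')
C=lambda i,y,x:cv2.resize(i[y:y+60,x:x+60],(400,400),interpolation=cv2.INTER_CUBIC)
cv2.imwrite('pics/z4.png',np.hstack([C(a[:,:,::-1],175,180),C(b,190,345)]))
E
```

```text
time: 8.33
position: [0.5341, -0.1614, 0.2009]
tool_rot: [-0.122, 0.993, -0.0, 0.0]
ft_force: [0.9, 0.1, -0.9]
grip_width: 0.0396
deg 35.0 width 15.5 depth 44
```

View pics/z4.png

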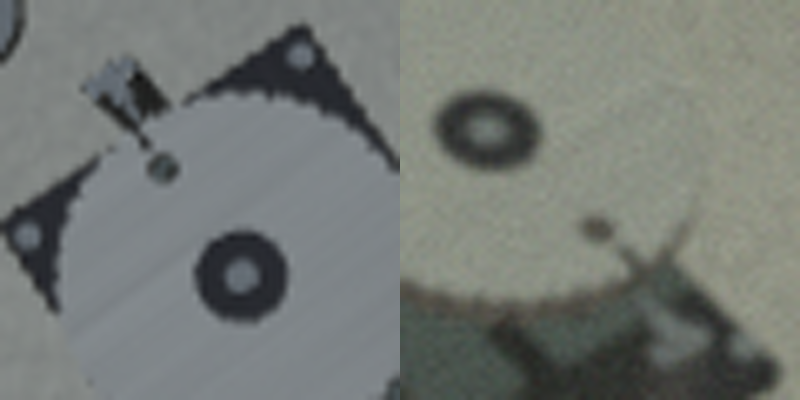

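Top crop: hub ≈(242,275), hole ≈(163,167), mark toward (138,138), pointer/post around (115,88): hole looks 1–2° anticlockwise of the pointer line. Quantify it.

```bash
python3 - <<'E'
from h import *
np.set_printoptions(precision=4,suppress=True)
a=cv2.imread('pics/t4.png'); a0=cv2.imread('pics/top0.png'); g=cv2.cvtColor(a,cv2.COLOR_BGR2GRAY).astype(float)
def cen(u0,v0,r,g=g,dark=True):
    y,x=np.mgrid[v0-r:v0+r+1,u0-r:u0+r+1]; p=g[v0-r:v0+r+1,u0-r:u0+r+1]; w=np.clip(np.percentile(p,75)-p-15,0,None); w[np.hypot(x-u0,y-v0)>r]=0
    return (x*w).sum()/w.sum(),(y*w).sum()/w.sum()
hub=cen(216,216,9); hole=cen(204,200,3); print(hub,hole)
H=onz('top',*hub,.112);Q=onz('top',*hole,.112); print('hub',H,'hole',Q,np.hypot(*(Q-H)[:2]),np.degrees(np.arctan2(*(Q-H)[1::-1])))
# foot bolts
b=[]
for x,y in[(57,161),(220,53),(347,242),(182,352)]:
    u0,v0=round(170+x/4-.4),round(170+y/4-.4); b.append(onz('top',*cen(u0,v0,3,255-g),.016))
b=np.array(b); v=b[1]-b[2]+b[0]-b[3]; w=b[0]-b[1]+b[3]-b[2]; print(b[:,:2],b.mean(0),np.degrees(np.arctan2(v[1],v[0])),np.degrees(np.arctan2(w[1],w[0]))-90)
print(g[184:203,190:212].astype(int))
for ps in(32,34,36):
    e=np.array([np.cos(np.radians(ps)),np.sin(np.radians(ps))]); print(ps,[np.round(proj('top',np.r_[H[:2]+k*e,.103]),1) for k in(.084,.102,.112)])
E
```

```text
(np.float64(215.7409479573525), np.float64(215.96621978253984)) (np.float64(204.03009575923392), np.float64(199.7564979480164))
hub [0.5809 0.1755 0.112 ] hole [0.6279 0.2093 0.112 ] 0.057866390131170224 35.74076792259717
[[0.611  0.2856]
 [0.6942 0.1599]
 [0.5477 0.0632]
 [0.4642 0.1888]] [0.5793 0.1744 0.016 ] 33.41589746117966 33.54847211082708
[[129 132 131 129 131 126 100 116 104 104  88 126 130 130 131 131 131 130
  130 131 131 128]
 [127 131 130 127 128 113 106  95 104 106  69  99 125 130 131 130 131 134
  132 129 130 130]
 [129 130 129 114 119 105 106 107 106 105  24  44 100 132 131 129 130 135
  135 130 129 121]
 [134 131 113 107 104 104 106 105 105  48  35  34  48 123 130 128 129 134
  134 129 118  73]
 [131 131  91 111 105  95  98 105 104  75  39  34  35  63 120 130 132 133
  123 114  82  47]
 [129 134 132 116  97  51  67 105 101  87  48  34  33  39  80 125 133 124
   80  77  97  86]
 [132 129 127 125  78  42  42  91  81  90  47  34  36  34  47  92 132  99
   89 128 130 131]
 [134 131 127 126 126  83  52  36  53  97  79  36  51  46  77  99 130 128
  129 130 132 133]
 [132 
[... 536 characters left out ...]
31 130 130 131]
 [133 133 130 118  93 120 132 131 132 132 132 133 122  81  72  91 126 131
  130 130 132 132]
 [133 125 115  75  77 132 131 132 132 132 134 132  83  59  76  73  94 131
  131 132 132 132]
 [123  89  61  62 103 132 132 133 133 134 135 131  73  72  75  52  68 131
  132 132 132 131]
 [ 75  43  61 103 132 133 133 134 135 135 133 131 101  86  76  59  99 132
  132 131 131 132]
 [ 41  50 103 132 133 134 134 135 134 133 133 131 129 111 100 104 132 132
  132 131 132 133]]
32 [array([200.8, 191.9]), array([197.6, 186.7]), array([195.8, 183.8])]
34 [array([200. , 192.5]), array([196.6, 187.4]), array([194.7, 184.6])]
36 [array([199.2, 193. ]), array([195.5, 188.1]), array([193.5, 185.3])]
```

Foot yaw 33.5°, hole 35.0–35.7°: one small correcting drag (~‑1.8°) gives the pin more room.

```bash
python3 - <<'E'
from h import *
s=ctrl.state(); p=np.array(s['position']); M=R.from_quat(s['tool_rot']).as_matrix()
print(p, M.T@(np.array([.548,.230,.135])-p), R.from_quat(s['tool_rot']).as_rotvec(), np.degrees(np.arctan2(M[1,1],M[0,1])))
E
```

```text
[ 0.53375735 -0.16527396  0.20084664] [-0.10720803  0.38087335  0.06497746] [ 0.37345877 -3.11887919  0.00338656] 103.65636733973012
```

```bash
python3 -m crank '[[[0,-0.107,0.381,0,0,0,14],[0,-0.107,0.381,0,0,0,14],[0,-0.107,0.381,0,0,0,14],[0,-0.107,0.381,0,0,0,14],[0,-0.107,0.381,0,0,0,14],[0,-0.107,0.381,0,0,0,14],[0,-0.107,0.381,0,0,0,14],[0,-0.107,0.381,0,0,0,14],[0,-0.107,0.381,0,0,0,14],[0,-0.107,0.381,0,0,0,14],[0,-0.107,0.381,0.02,0,0,14],[0,-0.107,0.381,0.05,0,0,14]]]'
```

```text
time: 9.43
position: [0.548, 0.24, 0.1542]
tool_rot: [-0.002, 1.0, 0.001, 0.003]
ft_force: [1.2, -0.3, -0.2]
grip_width: 0.0002
```

```bash
python3 -m crank '[[[0,0,0,0,0,0,0],[0,0,0,0,0,0,0]]]'
```

```text
time: 9.6
position: [0.5441, 0.2361, 0.1489]
tool_rot: [-0.0, 1.0, -0.001, -0.003]
ft_force: [0.9, 0.1, 0.5]
grip_width: 0.0
```

```bash
python3 -m crank '[[[0,-0.004,-0.006,0.012,0,0,0],[0,-0.004,-0.006,0.02,0,0,0],[0,-0.004,-0.006,0.024,0,0,0],[0,-0.004,-0.006,0.024,0,0,0],[0,-0.004,-0.006,0.024,0,0,0]]]'
```

```text
time: 10.02
position: [0.5503, 0.2298, 0.1272]
tool_rot: [0.0, 1.0, 0.0, -0.0]
ft_force: [0.6, -0.2, 0.2]
grip_width: -0.0002
```

```bash
python3 -m crank '[[[0,0,0,0.002,0,0,0],[0,0,0,0.0035,0,0,0],[0,0,0,0.0045,0,0,0],[0,0,0,0.0045,0,0,0]]]'
```

```text
time: 10.35
position: [0.5505, 0.2303, 0.1229]
tool_rot: [-0.0, 1.0, 0.0, 0.0]
ft_force: [0.6, -0.3, 2.0]
grip_width: -0.0001
```

```bash
python3 -m crank '[[[0,0,0,0.0006,0,0,0],[0,0,0,0.0006,0,0,0]]]'
```

```text
time: 10.52
position: [0.5505, 0.2303, 0.1225]
tool_rot: [-0.0, 1.0, 0.0, 0.0]
ft_force: [-0.7, -0.4, 3.9]
grip_width: -0.0001
```

```bash
python3 -m crank '[[[0,0,0,0.0004,0,0,0],[0,-0.0008,-0.0004,0.0005,0,0,0],[0,-0.0016,-0.0009,0.0005,0,0,0],[0,-0.0024,-0.0013,0.0005,0,0,0],[0,-0.0024,-0.0013,0.0005,0,0,0],[0,-0.0024,-0.0013,0.0005,0,0,0]]]'; python3 ang.py
```

```text
time: 11.02
position: [0.5523, 0.2296, 0.1221]
tool_rot: [-0.0, 1.0, 0.001, -0.0]
ft_force: [-4.1, 1.2, 7.5]
grip_width: -0.0001
deg 34.7 width 15.5 depth 42
deg 120.7 width 30.0 depth 78
```

```bash
python3 -m crank '[[[0,-0.0008,-0.0004,0,0,0,0],[0,-0.0016,-0.0009,0,0,0,0],[0,-0.0020,-0.0011,0,0,0,0],[0,-0.0020,-0.0011,0,0,0,0]]]'; python3 ang.py
```

```text
time: 11.4
position: [0.5543, 0.2286, 0.1221]
tool_rot: [-0.0, 1.0, 0.001, -0.0]
ft_force: [-4.3, 2.7, 6.8]
grip_width: -0.0003
deg 34.6 width 15.0 depth 43
deg 120.2 width 31.5 depth 86
```

```bash
python3 -m crank '[[[0,-0.0009,-0.0004,0,0,0,0],[0,-0.0018,-0.0008,0,0,0,0],[0,-0.0025,-0.0011,0,0,0,0],[0,-0.0025,-0.0011,0,0,0,0]]]'; python3 ang.py
```

```text
time: 11.78
position: [0.5568, 0.2275, 0.1221]
tool_rot: [-0.0, 1.0, 0.001, -0.0]
ft_force: [-5.1, 1.8, 7.5]
grip_width: 0.0004
deg 34.7 width 16.0 depth 43
deg 119.8 width 36.0 depth 88
```

```bash
python3 -m crank '[[[0,0,0,0.0003,0,0,0],[0,-0.0010,-0.0004,0.0005,0,0,0],[0,-0.0020,-0.0008,0.0005,0,0,0],[0,-0.0028,-0.0010,0.0005,0,0,0]]]'; python3 ang.py
```

```text
time: 12.17
position: [0.5596, 0.2268, 0.1219]
tool_rot: [-0.0, 1.0, 0.001, -0.0]
ft_force: [-6.0, 3.0, 7.9]
grip_width: 0.0001
deg 33.8 width 15.5 depth 44
deg 118.7 width 39.0 depth 93
deg 145.3 width 5.5 depth 5
```

```bash
python3 -m crank '[[[0,0,0,-0.004,0,0,0],[0,0,0,-0.03,0,0,0],[0.04,0.005,-0.02,-0.07,0,0,0],[0.04,0.026,-0.440,-0.078,0,0,-14],[0.04,0.026,-0.440,-0.078,0,0,-14],[0.04,0.026,-0.440,-0.078,0,0,-14],[0.04,0.026,-0.440,-0.078,0,0,-14],[0.04,0.026,-0.440,-0.078,0,0,-14],[0.04,0.026,-0.440,-0.078,0,0,-14],[0.04,0.026,-0.440,-0.078,0,0,-14],[0.04,0.026,-0.440,-0.078,0,0,-14],[0.04,0.026,-0.440,-0.078,0,0,-14]]]';  python3 -m crank '[[[0.04,0,0,0,0,0,0],[0.04,0,0,0,0,0,0],[0.04,0,0,0,0,0,0]]]'; python3 ang.py; python3 - <<'E'
from h import *
np.set_printoptions(precision=4,suppress=True)
_,a=snap('top','t5');g=cv2.cvtColor(a,cv2.COLOR_RGB2GRAY).astype(float)
def cen(u0,v0,r):
    y,x=np.mgrid[v0-r:v0+r+1,u0-r:u0+r+1]; p=g[v0-r:v0+r+1,u0-r:u0+r+1]; w=np.clip(np.percentile(p,75)-p-15,0,None); w[np.hypot(x-u0,y-v0)>r]=0
    return (x*w).sum()/w.sum(),(y*w).sum()/w.sum()
H=onz('top',*cen(216,216,9),.112);q=cen(204,199,3);Q=onz('top',*q,.112); print(q,'hub',H,'hole',Q,np.degrees(np.arctan2(*(Q-H)[1::-1])))
s,im=snap('wrist','w5'); print(s['position'],s['tool_rot']); print(proj('wrist',[.534,-.213,.122],s))
E
```

```text
time: 13.22
position: [0.5359, -0.1643, 0.1976]
tool_rot: [-0.122, 0.993, -0.0, -0.0]
ft_force: [1.1, -0.5, -0.2]
grip_width: 0.0398
time: 13.47
position: [0.5363, -0.1622, 0.1972]
tool_rot: [-0.121, 0.993, 0.0, -0.0]
ft_force: [0.7, 0.1, 0.0]
grip_width: 0.0399
deg 34.2 width 15.5 depth 43
(np.float64(204.31946308724832), np.float64(199.53691275167785)) hub [0.581  0.1756 0.112 ] hole [0.6285 0.2085 0.112 ] 34.71880883371676
[ 0.5366 -0.161   0.1973] [-0.1225  0.9925  0.0003 -0.0002]
(np.float64(205.6380465190869), np.float64(203.47632184942842))
```

View pics/w5.png

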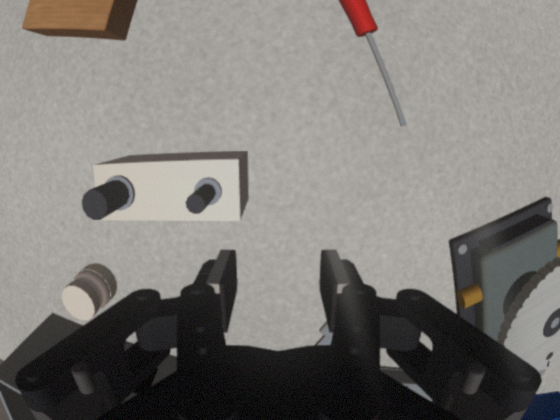

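Wrist view: slim pin's grip top ≈(196,204), its collar ≈(208,191), fat pin top ≈(96,202); stand edges run parallel to the jaw axis.

```bash
python3 - <<'E'
from h import *
np.set_printoptions(precision=4,suppress=True)
im=cv2.imread('pics/w5.png'); g=cv2.cvtColor(im,cv2.COLOR_BGR2GRAY)
m=(g<60).astype(np.uint8); n,l,st,c=cv2.connectedComponentsWithStats(m)
for k in range(1,n):
    if st[k,4]>60 and st[k,1]<230: print(st[k],c[k])
s=ctrl.state(); s=dict(s); print(s['position'])
for u,v,z in[(196,204,.122),(208,191,.082)]:
    P=onz('wrist',u,v,z,s); M=R.from_quat(s['tool_rot']).as_matrix(); print(P,M.T@(P-s['position']))
E
```

```text
[106   0  30  39 764] [120.1688  17.284 ]
[ 94 181  35  34 640] [113.45   194.6188]
[195 185  20  21 223] [205.8117 193.0762]
[ 490  198   63   51 1354] [522.4764 222.5827]
[ 0.5367 -0.1608  0.1974]
[ 0.5361 -0.2193  0.122 ] [ 0.0148 -0.0566  0.0754]
[ 0.5358 -0.2196  0.082 ] [ 0.0152 -0.0568  0.1154]
```

```bash
python3 -m crank '[[[0.04,0.015,-0.03,0,0,0,0],[0.04,0.015,-0.057,0.01,0,0,0],[0.04,0.015,-0.057,0.02,0,0,0],[0.04,0.015,-0.057,0.045,0,0,0],[0.04,0.015,-0.057,0.07,0,0,0],[0.04,0.015,-0.057,0.09,0,0,0],[0.04,0.015,-0.057,0.0985,0,0,0],[0.04,0.015,-0.057,0.0985,0,0,0],[0.04,0.015,-0.057,0.0985,0,0,0]]]'; python3 - <<'E'
from h import *
s,im=snap('wrist','w6'); cv2.imwrite('pics/w6c.png',cv2.resize(im[150:360,140:420],(800,600))[:,:,::-1]); print(s['position'])
E
```

```text
time: 14.37
position: [0.536, -0.2203, 0.0993]
tool_rot: [-0.123, 0.992, 0.0, -0.0]
ft_force: [-0.3, -0.7, 0.2]
grip_width: 0.0403
[ 0.53603177 -0.22029394  0.09933906]
```

View pics/w6c.png

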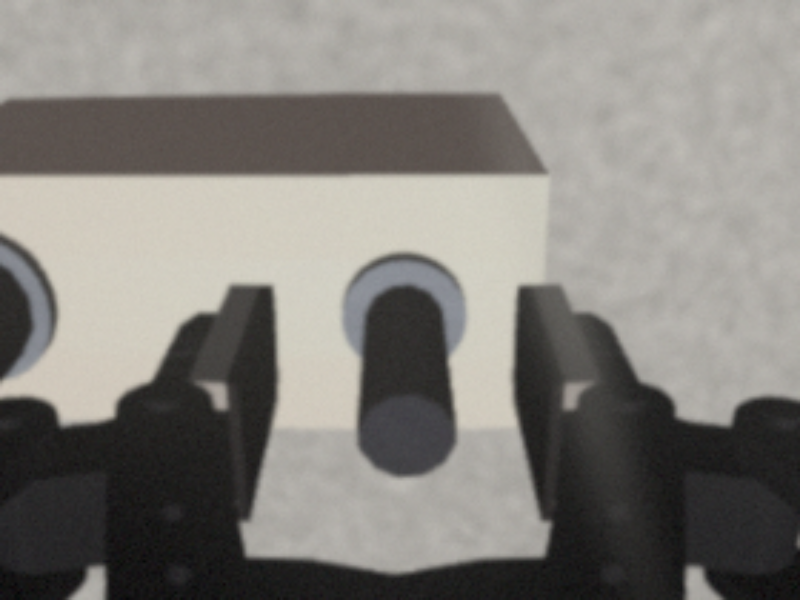

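Slim pin (crop ≈(405,430), collar ≈(405,310)) is centred between the pads. Grip and lift.

```bash
python3 -m crank '[[[0.005,0,0,0,0,0,0],[0.005,0,0,0,0,0,0],[0.005,0,0,0,0,0,0],[0.005,0,0,0,0,0,0],[0.005,0,0,0,0,0,0],[0.005,0,0,0,0,0,0]]]' 60; python3 -c "
from station import ctrl; s=ctrl.state(); print(s['ft_force'],s['torque'],s['position'])"
```

```text
time: 14.92
position: [0.537, -0.2217, 0.101]
tool_rot: [-0.122, 0.993, -0.001, 0.001]
ft_force: [-0.3, 2.0, 7.6]
grip_width: 0.0123
[-0.27075876  2.0223732   7.61439275] [0.26338212 0.09900644 0.06782605] [ 0.53695037 -0.22166738  0.10100766]
```

```bash
python3 -m crank '[[[0.005,0,0,0,0,0,0],[0.005,0,0,-0.01,0,0,0],[0.005,0,0,-0.03,0,0,0],[0.005,0,0,-0.06,0,0,0],[0.005,0,0,-0.09,0,0,0],[0.005,0,0,-0.12,0,0,0],[0.005,0,0,-0.14,0,0,0],[0.005,0,0,-0.14,0,0,0],[0.005,0,0,-0.14,0,0,0]]]'; python3 - <<'E'
from h import *
np.set_printoptions(precision=4,suppress=True)
s=ctrl.state(); p=s['position']; M=R.from_quat(s['tool_rot']).as_matrix(); print(p,s['ft_force'])
a=np.radians(33.5); B=np.array([.580+.058*np.cos(a),.1748+.058*np.sin(a),.235]); print(B,M.T@(B-p))
E
```

```text
time: 15.67
position: [0.5367, -0.2218, 0.2416]
tool_rot: [-0.122, 0.993, -0.001, 0.002]
ft_force: [-0.5, 1.3, -1.9]
grip_width: 0.0129
[ 0.5367 -0.2218  0.2416] [-0.5302  1.3095 -1.8556]
[0.6284 0.2068 0.235 ] [-0.1926  0.3937  0.0061]
```

```bash
python3 -m crank '[[[0.005,-0.010,0.02,0,0,0,0],[0.005,-0.025,0.05,0,0,0,0],[0.005,-0.043,0.088,0,0,0,0],[0.005,-0.061,0.125,0,0,0,0],[0.005,-0.079,0.162,0,0,0,0],[0.005,-0.097,0.199,0,0,0,0],[0.005,-0.115,0.236,0,0,0,0],[0.005,-0.133,0.273,0,0,0,0],[0.005,-0.151,0.310,0,0,0,0],[0.005,-0.169,0.347,0,0,0,0],[0.005,-0.182,0.373,0,0,0,0],[0.005,-0.1926,0.3937,0,0,0,0]]]'; python3 -m crank '[[[0.005,0,0,0.006,0,0,0],[0.005,0,0,0.015,0,0,0],[0.005,0,0,0.02,0,0,0],[0.005,0,0,0.02,0,0,0]]]'; python3 - <<'E'
from h import *
s,im=snap('wrist','w7'); cv2.imwrite('pics/w7c.png',cv2.resize(im[140:290,178:378],(800,600),interpolation=cv2.INTER_CUBIC)[:,:,::-1]); print(s['position'],s['ft_force'],s['grip_width'])
snap('scene','s7')
E
```

```text
time: 16.67
position: [0.6263, 0.2102, 0.2367]
tool_rot: [-0.123, 0.992, 0.0, -0.002]
ft_force: [0.9, -0.0, 0.1]
grip_width: 0.012
time: 17.0
position: [0.6259, 0.2058, 0.2157]
tool_rot: [-0.121, 0.993, -0.0, -0.003]
ft_force: [-0.6, -0.6, -0.6]
grip_width: 0.0124
[0.62592667 0.20580766 0.21566805] [-0.56044517 -0.57641828 -0.60648573] 0.012406018216702914
```

View pics/w7c.png

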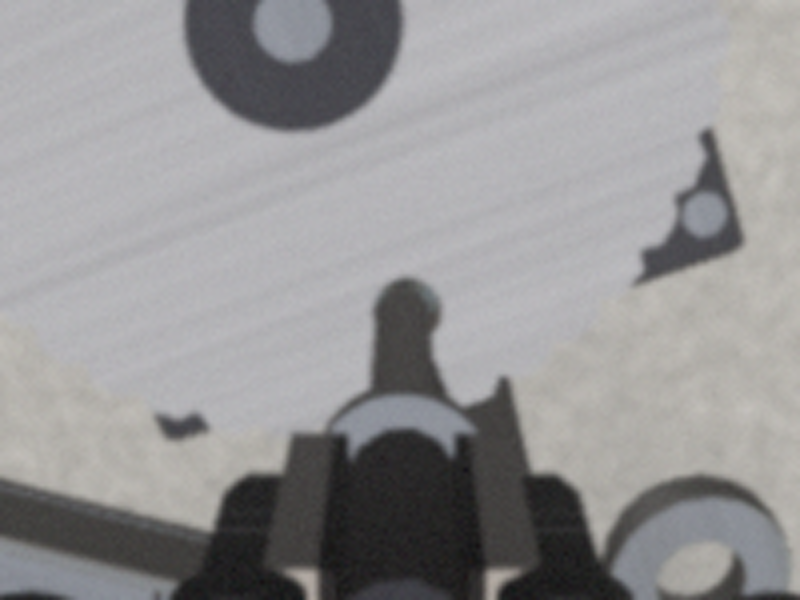

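Crop: tip dips over the hole (hole arc centred ≈(408,308), r≈33; shank centred ≈x 405), so it is already nearly over the hole. Compare numerically with an enhanced crop.

```bash
python3 - <<'E'
from h import *
np.set_printoptions(precision=4,suppress=True)
s=ctrl.state(); p=np.array(s['position']); M=R.from_quat(s['tool_rot']).as_matrix(); print(p)
cr=lambda u:((u[0]-178+.5)*4-.5,(u[1]-140+.5)*4-.5)
pr=lambda X:tuple(np.round(cr(proj('wrist',X,s)),1))
a=np.radians(33.5)
print('tip pred',pr(p+M@[0,0,.092]),'collar',pr(p+M@[0,0,.018]),'hole top-cam',pr([.6285,.2085,.112]),'bore@.112',pr([.580+.058*np.cos(a),.1748+.058*np.sin(a),.112]),'bore@.07',pr([.580+.058*np.cos(a),.1748+.058*np.sin(a),.07]),'hub',pr([.5805,.1748,.112]))
for u in[(408,308),(403,300),(408,315)]: print(u,onz('wrist',(u[0]+.5)/4-.5+178,(u[1]+.5)/4-.5+140,.112,s))
print('hub seen',onz('wrist',(293+.5)/4-.5+178,(22+.5)/4-.5+140,.112,s),'tip world',p+M@[0,0,.092])
im=cv2.imread('pics/w7.png')[200:245,254:304]; im=np.clip((im.astype(float)-25)*2.2,0,255).astype(np.uint8)
im=cv2.resize(im,(600,540),interpolation=cv2.INTER_CUBIC); cv2.imwrite('pics/w7d.png',im)
E
```

```text
[0.627  0.2059 0.2181]
tip pred (np.float64(410.3), np.float64(314.5)) collar (np.float64(413.4), np.float64(484.0)) hole top-cam (np.float64(421.2), np.float64(304.8)) bore@.112 (np.float64(412.7), np.float64(302.1)) bore@.07 (np.float64(411.4), np.float64(249.6)) hub (np.float64(306.0), np.float64(15.9))
(408, 308) [0.6297 0.2062 0.112 ]
(403, 300) [0.6284 0.2049 0.112 ]
(408, 315) [0.6311 0.2066 0.112 ]
hub seen [0.5821 0.1727 0.112 ] tip world [0.6268 0.2059 0.1261]
```

View pics/w7d.png

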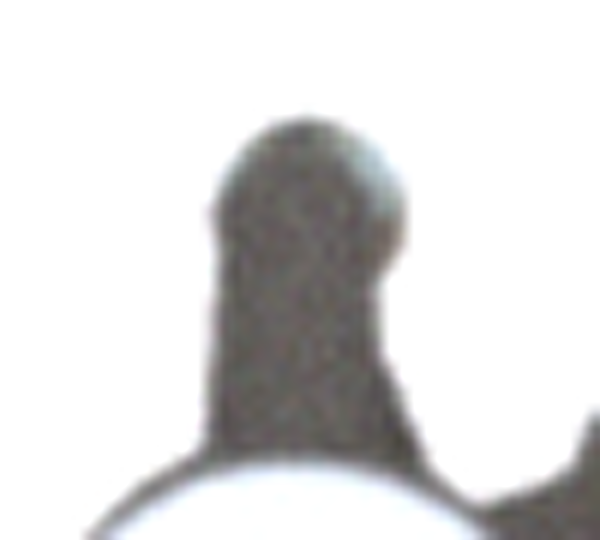

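```bash
python3 - <<'E'
from h import *
np.set_printoptions(precision=4,suppress=True)
n=ctrl.state(); s=dict(n); s['position']=np.array([.62593,.20581,.21567]); q=np.array([-.121,.993,0,-.003]); s['tool_rot']=q/np.linalg.norm(q)
M=R.from_quat(s['tool_rot']).as_matrix()
T=onz('wrist',277.9,214.5,.1237,s); Hh=onz('wrist',279.4,217.0,.112,s); hub=onz('wrist',178+293.5/4-.5,140+22.5/4-.5,.112,s)
d=Hh-hub; print('T',T,'hole',Hh,'hub',hub,'r',np.hypot(*d[:2]),'ang',np.degrees(np.arctan2(d[1],d[0])))
a=np.radians(33.5); B=hub+.058*np.array([np.cos(a),np.sin(a),0]); print('bore',B)
print('tool tip',M.T@(T-s['position']),'move to hole',M.T@(Hh-T),'to bore',M.T@(B-T)); print(n['position'],n['tool_rot'],n['ft_force'])
E
```

```text
T [0.6231 0.2035 0.1237] hole [0.6279 0.2058 0.112 ] hub [0.5805 0.1728 0.112 ] r 0.05778968641860955 ang 34.87529817055172
bore [0.6288 0.2048 0.112 ]
tool tip [ 0.0028 -0.0017  0.092 ] move to hole [-0.0053  0.0011  0.0117] to bore [-0.006  -0.0001  0.0117]
[0.627  0.2059 0.2181] [-0.1211  0.9926 -0.0002 -0.001 ] [-0.5185  0.0409 -0.3197]
```

```bash
python3 -m crank '[[[0.005,-0.0025,0.0003,0,0,0,0],[0.005,-0.0046,0.0007,0.003,0,0,0],[0.005,-0.0046,0.0007,0.008,0,0,0],[0.005,-0.0046,0.0007,0.010,0,0,0],[0.005,-0.0046,0.0007,0.010,0,0,0],[0.005,-0.0046,0.0007,0.010,0,0,0],[0.005,-0.0046,0.0007,0.010,0,0,0]]]'; python3 - <<'E'
from h import *
s,im=snap('wrist','w8'); print(s['position'],s['tool_rot'],s['ft_force'])
_,b=snap('scene','s8'); _,t=snap('top','t8')
E1=lambda i,y,x,h,w:cv2.resize(np.clip((i[y:y+h,x:x+w].astype(float)-20)*1.8,0,255).astype(np.uint8),(400,400),interpolation=cv2.INTER_CUBIC)
cv2.imwrite('pics/z8.png',np.hstack([E1(im,195,255,50,50),E1(b,180,355,50,50)])[:,:,::-1])
E
```

```text
time: 17.68
position: [0.6317, 0.2091, 0.2092]
tool_rot: [-0.122, 0.993, -0.0, -0.0]
ft_force: [0.4, 1.4, -1.1]
grip_width: 0.0124
[0.63174825 0.20914058 0.20916695] [-1.21885860e-01  9.92544123e-01 -1.59285139e-05 -1.06363987e-05] [ 0.36902601  1.38809185 -1.14509241]
```

View pics/z8.png

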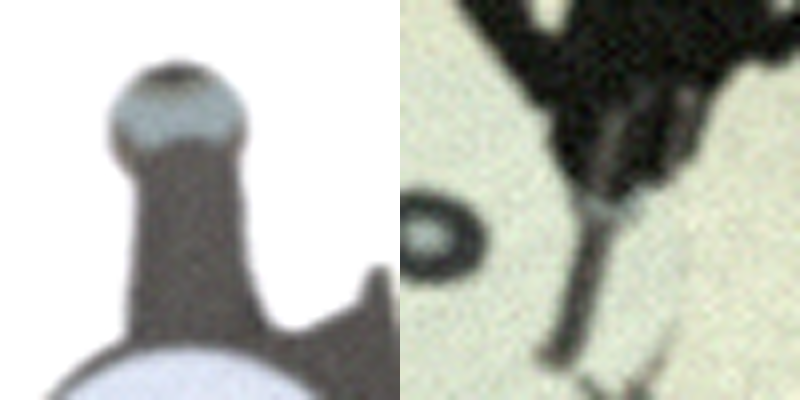

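Wrist crop: hole circle centred ≈(178,130), r≈68, bore's dark near edge showing at ≈(172,85), tip end edge at row ≈137 centred x≈193 – so the tip is short of the hole, toward the camera. Compute the correction.

```bash
python3 - <<'E'
from h import *
np.set_printoptions(precision=4,suppress=True)
n=ctrl.state(); s=dict(n); s['position']=np.array([.63175,.20914,.20917])
M=R.from_quat(s['tool_rot']).as_matrix()
px=lambda x,y:(255+x/8-.44,195+y/8-.44)
T=onz('wrist',*px(193,175),.1172,s); Hh=onz('wrist',*px(178,130),.112,s); B=onz('wrist',*px(172,25),.07,s)
print('T',T,'hole',Hh,'bore',B); print('tool tip',M.T@(T-s['position']),'to hole',M.T@(Hh-T),'to bore',M.T@(B-T)); print(n['position'],n['tool_rot'],n['ft_force'])
print('scene tip at z .117',onz('scene',374.2,224.6,.1172), 'pump bore', [.5805+.058*np.cos(.5847),.1745+.058*np.sin(.5847)])
E
```

```text
T [0.6307 0.2078 0.1172] hole [0.6284 0.2058 0.112 ] bore [0.6286 0.2049 0.07  ]
tool tip [ 0.0014 -0.0011  0.092 ] to hole [ 0.0027 -0.0014  0.0052] to bore [ 0.0028 -0.0022  0.0472]
[0.6318 0.2092 0.2094] [-0.1219  0.9925  0.      0.0002] [ 0.0543  0.2396 -0.7082]
scene tip at z .117 [0.6335 0.2057 0.1172] pump bore [np.float64(0.6288649070745681), np.float64(0.20651305614383597)]
```

```bash
python3 -m crank '[[[0.005,0.0014,-0.0009,0,0,0,0],[0.005,0.0028,-0.0018,0,0,0,0],[0.005,0.0028,-0.0018,0,0,0,0],[0.005,0.0028,-0.0018,0.002,0,0,0],[0.005,0.0028,-0.0018,0.004,0,0,0],[0.005,0.0028,-0.0018,0.006,0,0,0],[0.005,0.0028,-0.0018,0.006,0,0,0]]]'
```

```text
time: 18.42
position: [0.6291, 0.2066, 0.2023]
tool_rot: [-0.122, 0.993, -0.0, -0.001]
ft_force: [-0.6, 0.5, -0.7]
grip_width: 0.0123
```

```bash
python3 -m crank '[[[0.005,0,0,0.001,0,0,0],[0.005,0,0,0.002,0,0,0],[0.005,0,0,0.002,0,0,0]]]'
```

```text
time: 18.67
position: [0.6294, 0.2067, 0.2008]
tool_rot: [-0.122, 0.993, -0.0, -0.0]
ft_force: [0.5, 0.3, -1.3]
grip_width: 0.0122
```

```bash
python3 -m crank '[[[0.005,0,0,0.001,0,0,0],[0.005,0,0,0.002,0,0,0],[0.005,0,0,0.003,0,0,0],[0.005,0,0,0.003,0,0,0]]]'
```

```text
time: 19.0
position: [0.6293, 0.2067, 0.1978]
tool_rot: [-0.122, 0.993, -0.0, -0.0]
ft_force: [0.3, -0.1, 0.1]
grip_width: 0.0124
```

```bash
python3 -m crank '[[[0.005,0,0,0.001,0,0,0],[0.005,0,0,0.003,0,0,0],[0.005,0,0,0.005,0,0,0],[0.005,0,0,0.007,0,0,0],[0.005,0,0,0.007,0,0,0]]]'
```

```text
time: 19.42
position: [0.6292, 0.2066, 0.1903]
tool_rot: [-0.122, 0.993, -0.0, -0.001]
ft_force: [-0.6, 0.5, -1.5]
grip_width: 0.0124
```

```bash
python3 -m crank '[[[0.005,0,0,0.002,0,0,0],[0.005,0,0,0.005,0,0,0],[0.005,0,0,0.008,0,0,0],[0.005,0,0,0.011,0,0,0],[0.005,0,0,0.014,0,0,0],[0.005,0,0,0.017,0,0,0],[0.005,0,0,0.020,0,0,0],[0.005,0,0,0.022,0,0,0],[0.005,0,0,0.022,0,0,0]]]'; python3 ang.py
```

```text
time: 20.17
position: [0.6291, 0.2066, 0.1684]
tool_rot: [-0.122, 0.993, -0.0, -0.001]
ft_force: [-0.6, 0.2, -1.1]
grip_width: 0.0122
deg 35.3 width 21.0 depth 60
deg 123.4 width 122.0 depth 99
```

```bash
python3 -m crank '[[[0.005,0,0,0.001,0,0,0],[0.005,0,0,0.002,0,0,0],[0.005,0,0,0.003,0,0,0],[0.005,0,0,0.004,0,0,0],[0.005,0,0,0.004,0,0,0]]]'
```

```text
time: 20.63
position: [0.6294, 0.2067, 0.1649]
tool_rot: [-0.122, 0.993, -0.0, -0.0]
ft_force: [-0.2, 0.3, -0.7]
grip_width: 0.0118
```

```bash
python3 -m crank '[[[0.005,0,0,0.001,0,0,0],[0.005,0,0,0.002,0,0,0],[0.005,0,0,0.003,0,0,0],[0.005,0,0,0.003,0,0,0]]]'
```

```text
time: 20.97
position: [0.6293, 0.2067, 0.1618]
tool_rot: [-0.122, 0.993, -0.0, -0.0]
ft_force: [0.6, 0.1, -1.3]
grip_width: 0.0122
```

```bash
python3 -m crank '[[[0.005,0,0,0.001,0,0,0],[0.005,0,0,0.002,0,0,0],[0.005,0,0,0.003,0,0,0],[0.005,0,0,0.003,0,0,0]]]'
```

```text
time: 21.3
position: [0.6293, 0.2067, 0.1588]
tool_rot: [-0.122, 0.993, -0.0, -0.0]
ft_force: [0.1, 0.5, -0.7]
grip_width: 0.012
```

```bash
python3 -m crank '[[[0.005,0,0,0.001,0,0,0],[0.005,0,0,0.002,0,0,0],[0.005,0,0,0.003,0,0,0],[0.005,0,0,0.004,0,0,0],[0.005,0,0,0.004,0,0,0]]]'
```

```text
time: 21.72
position: [0.6293, 0.2067, 0.1548]
tool_rot: [-0.122, 0.993, -0.0, -0.0]
ft_force: [0.5, 0.6, -1.0]
grip_width: 0.0121
```

```bash
python3 -m crank '[[[0.005,0,0,0.001,0,0,0],[0.005,0,0,0.002,0,0,0],[0.005,0,0,0.003,0,0,0],[0.005,0,0,0.004,0,0,0],[0.005,0,0,0.004,0,0,0]]]'
```

```text
time: 22.13
position: [0.6293, 0.2067, 0.1507]
tool_rot: [-0.122, 0.993, -0.0, -0.0]
ft_force: [0.1, -0.3, -1.1]
grip_width: 0.0123
```

```bash
python3 -m crank '[[[0.005,0,0,0.001,0,0,0],[0.005,0,0,0.002,0,0,0],[0.005,0,0,0.003,0,0,0],[0.005,0,0,0.004,0,0,0],[0.005,0,0,0.005,0,0,0],[0.005,0,0,0.005,0,0,0]]]'
```

```text
time: 22.63
position: [0.6293, 0.2067, 0.1458]
tool_rot: [-0.122, 0.993, -0.0, -0.0]
ft_force: [-0.1, 1.2, 0.2]
grip_width: 0.0125
```

```bash
python3 -m crank '[[[0.005,0,0,0.001,0,0,0],[0.005,0,0,0.002,0,0,0],[0.005,0,0,0.0025,0,0,0],[0.005,0,0,0.0025,0,0,0]]]'
```

```text
time: 22.97
position: [0.6294, 0.2067, 0.1434]
tool_rot: [-0.122, 0.993, -0.0, -0.0]
ft_force: [0.2, -0.3, -0.5]
grip_width: 0.0122
```

```bash
python3 -m crank '[[[0.005,0,0,0.001,0,0,0],[0.005,0,0,0.002,0,0,0],[0.005,0,0,0.002,0,0,0]]]'
```

```text
time: 23.22
position: [0.6301, 0.2069, 0.1429]
tool_rot: [-0.122, 0.993, 0.0, 0.001]
ft_force: [-1.6, -0.3, 5.1]
grip_width: 0.0123
```

```bash
python3 -m crank '[[[0.005,0,0,0.001,0,0,0],[0.005,0,0,0.001,0,0,0]]]'
```

```text
time: 23.38
position: [0.6304, 0.2069, 0.1428]
tool_rot: [-0.122, 0.993, 0.0, 0.001]
ft_force: [-2.3, -0.4, 9.4]
grip_width: 0.0123
```

Bottom reached. Release and retreat straight up.

```bash
python3 -m crank '[[[0.005,0,0,-0.0015,0,0,0],[0.045,0,0,-0.0015,0,0,0],[0.045,0,0,-0.0015,0,0,0],[0.045,0,0,-0.0015,0,0,0],[0.045,0,0,-0.0015,0,0,0],[0.045,0,0,-0.02,0,0,0],[0.045,0,0,-0.05,0,0,0],[0.045,0,0,-0.085,0,0,0],[0.045,0.04,0,-0.10,0,0,0],[0.045,0.08,0,-0.10,0,0,0],[0.045,0.12,0,-0.10,0,0,0],[0.045,0.12,0,-0.10,0,0,0]]]'; python3 -m crank '[[[0.045,0.05,-0.15,-0.02,0,0,0],[0.045,0.05,-0.15,-0.02,0,0,0],[0.045,0.05,-0.15,-0.02,0,0,0],[0.045,0.05,-0.15,-0.02,0,0,0],[0.045,0.05,-0.15,-0.02,0,0,0],[0.045,0.05,-0.15,-0.02,0,0,0]]]'; python3 ang.py; python3 - <<'E'
from h import *
_,a=snap('top','t9'); b=cv2.imread('pics/cur.png')
C=lambda i,y,x:cv2.resize(i[y:y+60,x:x+60],(400,400),interpolation=cv2.INTER_CUBIC)
cv2.imwrite('pics/z9.png',np.hstack([C(a[:,:,::-1],175,180),C(b,190,345)]))
for z in(.124,.164):print(proj('top',[.6287,.2062,z]),proj('scene',[.6287,.2062,z]))
E
```

```text
time: 24.38
position: [0.5052, 0.1761, 0.2374]
tool_rot: [-0.122, 0.992, -0.0, -0.004]
ft_force: [-0.9, -1.0, -1.5]
grip_width: 0.0448
time: 24.88
position: [0.5009, 0.0183, 0.261]
tool_rot: [-0.12, 0.993, -0.0, 0.0]
ft_force: [0.2, 2.1, 0.2]
grip_width: 0.0453
deg 41.5 width 37.5 depth 61
deg 64.9 width 2.5 depth 1
deg 80.0 width 4.5 depth 2
(np.float64(204.50778097454085), np.float64(198.86983069186442)) (np.float64(374.59043422751256), np.float64(221.21708446855143))
(np.float64(202.38048718120658), np.float64(196.7645802134242)) (np.float64(377.50603689751915), np.float64(210.1501801213667))
```

Picture limit reached, so I check numerically: grip-top position in both cameras, mark, and changes elsewhere.

```bash
python3 - <<'E'
from h import *
np.set_printoptions(precision=4,suppress=True)
t=cv2.imread('pics/t9.png',0); s=cv2.imread('pics/cur.png',0); t5=cv2.imread('pics/t5.png',0); s4=cv2.imread('pics/top0.png',0)
print('top',t[192:204,196:211]); print('scene',s[204:230:1,368:386])
d=cv2.absdiff(t,s4)>45; d=cv2.morphologyEx(d.astype(np.uint8),cv2.MORPH_OPEN,np.ones((2,2)))
n,l,st,c=cv2.connectedComponentsWithStats(d)
for k in range(1,n):
    if st[k,4]>=6: print(st[k],c[k])
E
```

```text
top [[ 93  49  36  64  93  57  98  98  99 128 126 127 127 129 131]
 [127  94  50  43  66  81 124 122 128 128 127 129 130 131 130]
 [130 127  96  83  59  59  95  87 118 127 129 131 130 130 129]
 [129 129 130 121  61  41  40  47  75 114 124 130 130 130 129]
 [128 122 128 103  41  40  41  40  30  72 103 113 129 129 128]
 [128 101 127 109  47  40  42  40  17  26  92  83 124 128 128]
 [129 128 129 126  79  41  37  32  10  18  63 104 107 128 129]
 [128 129 129 129 115  64  28  12  12  20  68 101 107 129 130]
 [130 130 130 132 121 105  61  43  33  58  89  93 113 130 129]
 [130 132 132 132 129 115 100  81  74  97 104 110 129 129 129]
 [132 133 131 131 130 127 102 100 103  91 109 129 128 128 129]
 [132 131 130 129 128 127 128 128 114 129 128 128 128 129 130]]
scene [[140 140 138 141 137 140 137 140 134 141 145 139 139 134 135 135 135 132]
 [137 143 136 138 141 143 143 139 141 142 138 138 133 139 133 134 135 132]
 [137 143 139 139 138 145 139 141 139 139 137 140 132 141 138 134 139 137]
 [140 142 139 141 141 139 140 140 141 130 132 129 139 138 136 135 140 142]
 [142 143 139 140 142 144 137 128
[... 2125 characters left out ...]
[231.5682 247.1591]
[300 243   2   5  10] [300.5 245. ]
[233 260   2   4   8] [233.5 261.5]
[232 275   2   4   8] [232.5 276.5]
[298 283   2   4   8] [298.5 284.5]
[231 291   2   3   6] [231.5 292. ]
[297 303   2   6  12] [297.5 305.5]
[230 307   2   5  10] [230.5 309. ]
[229 322   2   6  12] [229.5 324.5]
[296 323   2   8  16] [296.5 326.5]
[228 338   2   6  12] [228.5 340.5]
[295 343   2   8  16] [295.5 346.5]
[222 344  77  65 763] [257.5452 364.5203]
[   0  374   68   46 2138] [ 27.0154 397.9079]
[291 380   4  16  43] [292.9767 386.907 ]
[256 393  38  27 841] [275.5577 407.5898]
[221 410   2   4   8] [221.5 411.5]
[220 417   2   3   6] [220.5 418. ]
[304 418   5   2   8] [305.625 418.625]
```

```bash
python3 -c "
from station import ctrl; s=ctrl.state(); print(s['time'],s['ft_force'],abs(s['qvel']).max()); ctrl.sign_off()"
```

```text
24.9833 [ 1.09754798 -0.42526854  0.35107823] 0.02391881399548403
the job is handed in; nothing more can be done
```

The slim pin is in the pump's bore, released, and the job was handed in at about 25 s of the 72 s limit. No verdict came back, so the results below are my own measurements.

**Pulley:** I pressed near the rim with the closed fingertips and dragged the pulley about 90° clockwise, then made one small correction. My readings of the pressing force stayed under 8 N, or about 10 N with the sideways drag included. The cameras disagree slightly on the final angle. The mark read 34.2° (scene camera), 34.7° (top camera) and 34.9° (wrist camera), against 33.5° for the pointer direction taken from the pump's foot. That puts it about 0.01–0.025 rad off, inside the 0.06 rad limit.

**Pin:** I took the slim pin from the stand and lined it up over the hole with the wrist camera. It went down through the pulley into the bore with no noticeable force until it met the bottom. There I measured about 9 N, with the tip about 51 mm above the counter (the bore's bottom is at 50 mm).

**Last checks:**
- After release, the top of the pin's grip appeared within about 1 pixel of where an upright, fully home pin should be, in both the top and scene views.
- The top view showed no change at the thicker pin or at any bystander not hidden by the arm.
- The mark's angle could not be re-read after insertion, because the pin covers it and the angle finder gave a meaningless 41.5°. The play between pin and holes limits any shift of the pulley to about 0.05 rad.
- I had used all 12 pictures, so these last checks came from pixel values rather than a viewed image.

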